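Set the kiln-parts sorter to the stilts

ROBOT

A 6-joint arm with a two-finger parallel gripper is mounted at the origin on the work surface. World frame = base frame: x ahead of the robot, y to its left, z up, the work surface at z = 0. Lengths are in m, angles in rad, forces in N, time in s.
With the tool pointing down it reaches from about 0.225 to 0.725 m from the base axis. Payload 3.1 kg.
Tool frame: the origin (TCP) lies on the centre line of the jaws, within the pads' length; the fingertips stand 25 mm ahead of it and the grasp point (between the pads) lies 6 mm ahead of it; z points along the fingers, y is the direction in which the jaws open and shut (so a half turn about z gives the same grasp; the last joint's range is limited). The gripper opens to 85 mm and grips with 20 to 120 N. Pads are 22 mm wide; open, the fingers measure 114 mm over their backs; the gripper's body (76 mm by 85 mm) begins 54 mm behind the grasp point. The pads swing forward as they close: fully open they stand 13 mm farther back than shut.
Start: joints at [1.218, 0.048, 0.099, 1.622, 0, 1.443], TCP at [0.117, 0.512, 0.256] pointing down, gripper open.
Joint ranges: [-2.91, 2.91], [-0.99, 1.94], [-1.21, 1.42], [-2.12, 2.29], [-1.49, 1.47], [-3.14, 3.14]. Speed limits (rad/s): [2.79, 2.79, 3.14, 3.14, 3.14, 3.14].

INTERFACE

Orientations are given as a unit quaternion [w, x, y, z].
In Python, from station import manip gives the robot as it stands. The module is installed in compiled form; this text tells all that it offers.
- The arm moves only by the tool carry_out, never from a script. Its argument "deltas" is a list of rows, each an object of numbers: "tx", "ty", "tz": the shift along the tool's x, y, z in cm; "wx", "wy", "wz": the turn, a rotation vector about the tool's x, y, z in degrees. A call has 1 to 10 rows; each row shifts and turns the commanded pose from where the row before left it, along the tool's axes as they then stand; what a row does not reach is not made up. A row lasts 1/10 s, in which the tool goes at most 50 mm and 8.59 degrees, less where a joint would pass 70% of its speed; a pose out of reach is approached as far as the arm can. A call is refused whole if a number of a shift passes 5 or a number of a turn 8.59, either way. A call with a gripper value outside its range is refused whole. "claw" is the gripper command: -1 is fully open, 1 is shut, values between are in proportion, set as the call begins (left out, the last holds). The fingers move at their own pace and stop on an object; "squeeze" is the grip in N (left out, the last holds). Time passes only in rows, so rows that do not move let the fingers close. It gives the time, the measured TCP pose, the force and the opening at its end, in the units of the state.
- manip.get_obs(): the state, without advancing time (a new reading comes with each control period).
- manip.snapshot(name): name is "side" or "top" or "wrist"; returns (picture, depth): 400x640x3 uint8, red, green, blue; 400x640 float32, m along the optical axis (not along the pixel's ray), 0 where there is no reading.
- manip.calibration(name): a dict with "K" (3x3 intrinsics, pixels), "rvec" (rotation vector, rad) and "tvec" (3), from world to camera coordinates, as OpenCV has them. Camera axes: x right, y down, z forward; pixel columns grow to the right and rows downward; lengths in m; the calibration is good to about 2 mm. A picture is of the moment at which its call begins: read the wrist's pose just before it. calibration takes no time and is no camera call; for the wrist camera it gives the pose at the moment of the call.
- manip.close_job(): hands the job in, once; it reports no verdict.
Trained networks look in the newest picture that a camera, given by its name, has taken for a name from the list of things; names that differ only in an ending like _2 or _b are one class to them, and where a whole thing is asked for, a point or a joint stands for the part that bears it (a point fixed in the world has none). Each returns a list of dicts, best first, with "conf" (0 to 1); they miss things now and then, are a little off and sometimes report something else, mostly with a low value. They report only what shows in the picture. A call takes as long as a camera call.
- manip.spot_in(camera, thing): "location" ([x, y, z] in m, in the coordinates of the camera as it stood for that picture, good to about 4 mm: the middle of the surface that is visible of it).
The state is a dict: "t": time; "joint_pos": joint angles; "joint_vel": joint speeds; "joint_torque": joint torques, N m; "position": TCP position; "eef_rot": TCP orientation; "force": force on the tool from outside, world axes, zero at the start; "ft_torque": the same for the moment, N m; "width": opening from 0.0 (shut) to 1.0 (fully open).
Only numpy, scipy, OpenCV 4.12 (cv2) and the standard library are available. Lean on these libraries where they do the work, as an engineer would, in place of code of your own. Each camera call takes 0.05 s, during which the arm holds its last target. There are 200 camera calls.

TASK

A fired batch of kiln stilts is about to be put away. Turn the grey cover of the round sorter by its wooden knob until the slot in the cover lies squarely over the compartment whose sample piece on the ledge is the three-armed stilt, then let go and leave the cover at rest there.

Things in the scene. Friction and masses are not known exactly. Their poses are not given: they have to be found in the camera images.
- dial_axis (a point): On the upright turning axis, in the upper face (64 mm above the table) of the cover: a grey disc 216 mm across, 5 mm thick, on a fixed round wooden sorter. The frame turns with it: x points out through the middle of its slot (a sector 28 degrees wide, open at the rim), z up. Below it the sorter's ledge, 310 mm across, 34 mm high, carries one sample at the middle of each 55-degree compartment.
- dial_knob (a point): Centre, half-way up, of the cover's knob: an upright round dark wooden post, 22 mm in diameter, 40 mm tall (64 to 104 mm above the table), fixed on the cover 65 mm from the turning axis, exactly opposite the slot; it goes round with the cover. Nothing within 110 mm of the axis but the knob stands higher than the cover, save a 5 mm steel boss on the axis.
- stilt_sample: Sample marking the wanted compartment: a white ceramic kiln stilt, a flat three-armed star about 40 mm across with a short point on each arm, 22 mm tall, fixed on the ledge 131 mm from the turning axis, in line with its compartment's middle. Origin: centre of its underside. The other samples, of the same ceramic, are a ball, a pointed cone and a square block; their places vary.
- dial (a joint): Turn of the cover in rad, counter-clockwise from above positive; stops at -2.4 and 2.4. Starts within 0.2 of 0 (slot over a blank sector); the wanted compartment is at -1.92, -0.96, 0.96 or 1.92: turn the shorter way, the long way meets a stop. Light friction, about 0.1 N m (1.5 N at the knob); it stays where it is left.

How it is judged:
At the end, for the whole second after the job is handed in: The slot points at the stilt sample: seen from the turning axis, the sample is on the slot's side and at most 25 mm (about 11 degrees) to either side of the slot's middle line; the cover is at rest (under 0.05 rad/s) (x of stilt_sample in the frame of dial_axis above 0.1 m and y of stilt_sample in the frame of dial_axis between -0.025 and 0.025 m and velocity of joint dial between -0.05 and 0.05 rad/s); the robot touches nothing.
It also fails if it takes over 32 s, if anything falls off the work surface, if the arm or the gripper's body presses on something with over 40 N, if the wrist force passes 120 N, or if a joint passes its speed limit or range.

## Working session

There is one attempt and no reset: what is moved stays moved. The work goes in short steps, Python scripts to look and compute and a tool call to move; the robot and the scene stay as the last step left them, time stands still between calls to the robot, and variables do not carry over. Pictures are saved under pics/ and viewed, about 8 in all and at most 12, crops included, and the job is handed in when it is done.

Besides the shell and the picture viewer there is one more tool, called after ">>>" by a JSON object that holds its "name" and its "arguments", one argument or row to a line. carry_out: Moves the arm, as the interface text tells. Its arguments: {"type":"object","properties":{"deltas":{"type":"array","items":{"type":"object","properties":{"tx":{"type":"number"},"ty":{"type":"number"},"tz":{"type":"number"},"wx":{"type":"number"},"wy":{"type":"number"},"wz":{"type":"number"}}}},"claw":{"type":"number"},"squeeze":{"type":"number"}},"required":["deltas"]}

```bash
mkdir -p pics; cat > h.py <<'E'
import numpy as np,cv2
from station import manip
def cam(n):
    c=manip.calibration(n);R=cv2.Rodrigues(np.array(c["rvec"],float))[0];return np.array(c["K"]),R,np.array(c["tvec"],float).ravel()
def w(n,p):
    K,R,t=cam(n);return R.T@(np.array(p)-t)
def pix_plane(n,u,v,z):
    K,R,t=cam(n);d=R.T@np.linalg.inv(K)@[u,v,1];o=-R.T@t;return o+d*(z-o[2])/d[2]
def save(n,f):
    p,d=manip.snapshot(n);cv2.imwrite(f,p[:,:,::-1]);return p,d
E
python3 - <<'E'
from h import *
s=manip.get_obs();print(s["t"],s["position"],s["eef_rot"],s["width"])
for n in("top","side"):
    save(n,f"pics/{n}1.png")
    for th in("dial_axis","dial_knob","stilt_sample"):
        for r in manip.spot_in(n,th)[:3]:print(n,th,r["conf"],w(n,r["location"]).round(4))
E
```

```text
0.0 [0.11685381 0.51124862 0.2551031 ] [-2.68416362e-04  1.12176863e-01  9.93687540e-01 -1.16270086e-03] 0.997360450957564
top dial_axis 0.62 [0.5074 0.1101 0.0666]
top dial_knob 0.82 [0.5045 0.1108 0.0683]
top stilt_sample 0.7 [ 0.4217 -0.0011  0.0448]
side dial_axis 0.66 [0.5016 0.1003 0.0661]
side dial_knob 0.84 [0.5039 0.0926 0.0629]
```

View pics/top1.png

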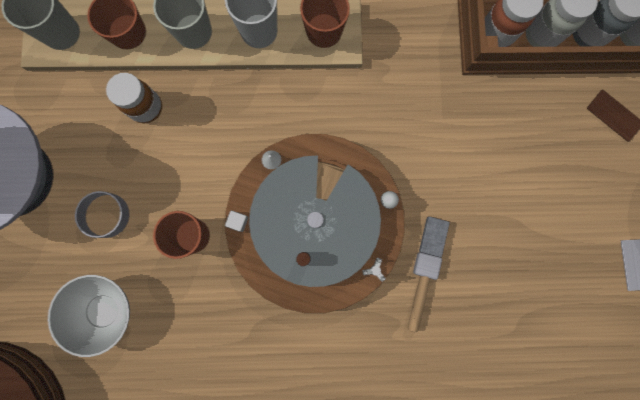

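The top view shows the cover centred near (315,219), with the slot at (333,180), the knob at (304,259) and the stilt at (375,270). The block is at (236,221), the cone at (271,160) and the ball at (390,200).

```bash
python3 - <<'E'
from h import *
p=cv2.imread("pics/top1.png")
P=lambda u,v,z:pix_plane("top",u,v,z)
print("cam",(-cam("top")[1].T@cam("top")[2]).round(3))
# fit cover ellipse by grey mask
hsv=cv2.cvtColor(p,cv2.COLOR_BGR2HSV);m=((hsv[...,1]<60)&(hsv[...,2]<190)).astype(np.uint8);m[:, :245]=0;m[:,385:]=0;m[:150]=0;m[290:]=0
c=max(cv2.findContours(m,0,2)[0],key=cv2.contourArea);h=cv2.convexHull(c)
e=cv2.fitEllipse(h);print(e)
A=P(*e[0],.064);print("axis",A)
k=P(304,259,.104);print("knob",k,np.hypot(*(k-A)[:2]),np.degrees(np.arctan2(*(k-A)[1::-1])))
for n,u,v,z in(("stilt",375,270,.05),("ball",390,200,.05),("slot",333,180,.064),("block",236,221,.05),("cone",271,160,.05)):
    d=P(u,v,z)-A;print(n,np.hypot(*d[:2]),np.degrees(np.arctan2(d[1],d[0])))
E
```

```text
cam [0.469 0.103 0.742]
((309.78607177734375, 215.11175537109375), (131.20321655273438, 149.86827087402344), 139.6548614501953)
axis [0.51773989 0.11000675 0.064     ]
knob [0.44806217 0.1193825  0.104     ] 0.07030568555962075 172.3363847728194
stilt 0.14040143388413012 -130.80809361455795
ball 0.13779439160815607 -79.88310209085397
slot 0.0698332023380011 -34.31839673512775
block 0.12322644476005966 93.09852031144052
cone 0.11559062609146491 33.965450287370324
```

View pics/side1.png

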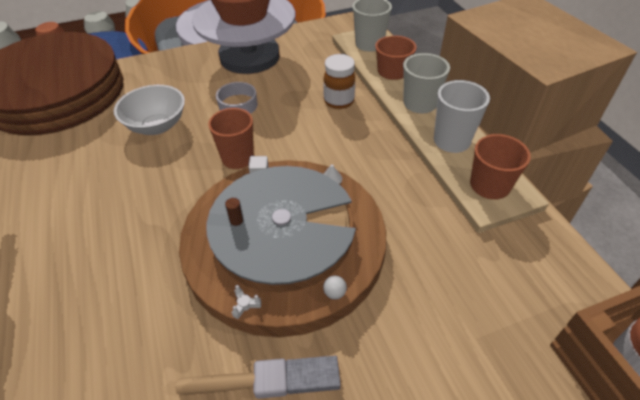

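```bash
python3 - <<'E'
from h import *
from scipy.optimize import least_squares
P=lambda u,v,z:pix_plane("top",u,v,z)
A0=P(315.5,220.5,.064);print("boss/disc",A0)
s=dict(stilt=(375,270,.045),ball=(390,200,.047),block=(236,221,.05),cone=(271,160,.045))
X=np.array([P(*v)[:2] for v in s.values()])
f=least_squares(lambda a:np.hypot(*(X-a).T)-.131,A0[:2]);A=f.x;print("fit",A,f.fun)
for c in (A,A0[:2]):
    g=lambda q:(round(np.hypot(*(q[:2]-c)),4),round(np.degrees(np.arctan2(*(q[:2]-c)[::-1])),1))
    for n,q in zip(s,X):print(n,g(q))
    k=P(304,258.5,.104);print("knob",k,g(k),"slot",g(P(332,180,.062)),g(P(319,157,.064)),g(P(347,164,.064)))
E
```

```text
boss/disc [0.50873721 0.10078269 0.064     ]
fit [0.50872598 0.10153254] [-0.00215018  0.00106333  0.00054156 -0.002028  ]
stilt (np.float64(0.1288), np.float64(-130.1))
ball (np.float64(0.1321), np.float64(-75.3))
block (np.float64(0.1315), np.float64(89.0))
cone (np.float64(0.129), np.float64(34.8))
knob [0.44881531 0.11937257 0.104     ] (np.float64(0.0625), np.float64(163.4)) slot (np.float64(0.0732), np.float64(-23.6)) (np.float64(0.1062), np.float64(-4.5)) (np.float64(0.1083), np.float64(-30.4))
stilt (np.float64(0.1283), np.float64(-130.4))
ball (np.float64(0.1313), np.float64(-75.2))
block (np.float64(0.1323), np.float64(89.0))
cone (np.float64(0.1294), np.float64(35.1))
knob [0.44881531 0.11937257 0.104     ] (np.float64(0.0627), np.float64(162.8)) slot (np.float64(0.0729), np.float64(-23.1)) (np.float64(0.1062), np.float64(-4.1)) (np.float64(0.1079), np.float64(-30.1))
```

>>> {"name": "carry_out", "arguments": {
  "deltas": [
    {"tx":-3.15,"ty":-2.36},
    {"tx":-3.15,"ty":-2.36},
    {"tx":-3.15,"ty":-2.36},
    {"tx":-3.15,"ty":-2.36},
    {"tx":-3.15,"ty":-2.36},
    {"tx":-3.15,"ty":-2.36},
    {"tx":-3.15,"ty":-2.36},
    {"tx":-3.15,"ty":-2.36},
    {"tx":-3.15,"ty":-2.36},
    {"tx":-3.15,"ty":-2.36}
  ],
  "claw": -1,
  "squeeze": 30
}}

```text
$.deltas[0]: bad value
```

>>> {"name": "carry_out", "arguments": {
  "deltas": [
    {"tx":-3,"ty":-2.3},
    {"tx":-3,"ty":-2.3},
    {"tx":-2,"ty":-1.5},
    {"tx":-1,"ty":-0.5},
    {},
    {}
  ]
}}

```text
$.deltas[0]: bad value
```

```bash
python3 - <<'E'
from h import *
s=manip.get_obs();print(s["t"],s["position"],s["eef_rot"],s["joint_pos"],s["force"])
save("wrist","pics/w1.png")
for th in("dial_axis","dial_knob","stilt_sample"):
    for r in manip.spot_in("wrist",th)[:3]:print(th,r["conf"],w("wrist",r["location"]).round(4))
E
```

```text
0.4 [0.11700931 0.51169974 0.25612284] [-3.72415397e-05  1.12161977e-01  9.93689919e-01 -1.83907172e-04] [ 1.21820327e+00  4.81206179e-02  9.89491810e-02  1.62199986e+00
 -1.51551468e-05  1.44300026e+00] [-0.00993564  0.50649928  0.55768671]
```

View pics/w1.png

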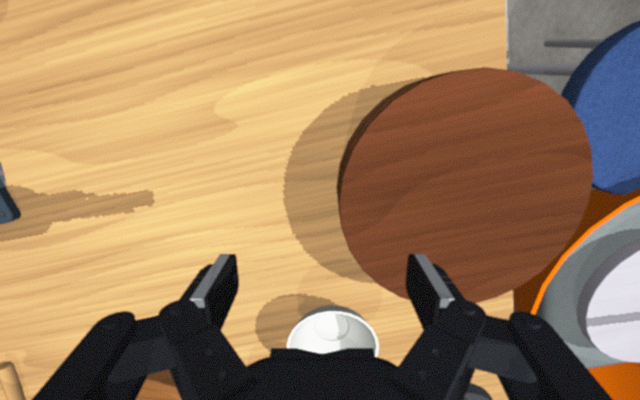

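The calls were refused and the arm hasn't moved; rows probably need all six numbers. The wrist view shows only the plate stack and the bowl. I'll resend with full rows.

>>> {"name": "carry_out", "arguments": {
  "deltas": [
    {"tx":-3.15,"ty":-2.36,"tz":0,"wx":0,"wy":0,"wz":0},
    {"tx":-3.15,"ty":-2.36,"tz":0,"wx":0,"wy":0,"wz":0},
    {"tx":-3.15,"ty":-2.36,"tz":0,"wx":0,"wy":0,"wz":0},
    {"tx":-3.15,"ty":-2.36,"tz":0,"wx":0,"wy":0,"wz":0},
    {"tx":-3.15,"ty":-2.36,"tz":0,"wx":0,"wy":0,"wz":0},
    {"tx":-3.15,"ty":-2.36,"tz":0,"wx":0,"wy":0,"wz":0},
    {"tx":-3.15,"ty":-2.36,"tz":0,"wx":0,"wy":0,"wz":0},
    {"tx":-3.15,"ty":-2.36,"tz":0,"wx":0,"wy":0,"wz":0},
    {"tx":-3.15,"ty":-2.36,"tz":0,"wx":0,"wy":0,"wz":0},
    {"tx":-3.15,"ty":-2.36,"tz":0,"wx":0,"wy":0,"wz":0}
  ],
  "claw": -1,
  "squeeze": 30
}}

```text
t: 1.6
position: [0.3724, 0.2102, 0.2566]
eef_rot: [0.0, 0.112, 0.994, 0.0]
force: [1.3, -0.5, -0.2]
width: 1.002
```

>>> {"name": "carry_out", "arguments": {
  "deltas": [
    {"tx":-3.15,"ty":-2.38,"tz":0,"wx":0,"wy":0,"wz":0},
    {"tx":-3.15,"ty":-2.37,"tz":0,"wx":0,"wy":0,"wz":0},
    {"tx":-3.15,"ty":-2.37,"tz":0,"wx":0,"wy":0,"wz":4},
    {"tx":0,"ty":0,"tz":3,"wx":0,"wy":0,"wz":0},
    {"tx":0,"ty":0,"tz":3,"wx":0,"wy":0,"wz":0},
    {"tx":0,"ty":0,"tz":0,"wx":0,"wy":0,"wz":0}
  ]
}}

```text
t: 2.2
position: [0.4448, 0.1202, 0.1915]
eef_rot: [-0.005, 0.147, 0.989, -0.001]
force: [-0.1, 0.3, 0.1]
width: 0.998
```

```bash
python3 - <<'E'
from h import *
s=manip.get_obs();print(s["t"],s["position"],s["eef_rot"],s["joint_pos"],s["force"])
save("wrist","pics/w2.png")
for th in("dial_axis","dial_knob","stilt_sample"):
    for r in manip.spot_in("wrist",th)[:3]:print(th,r["conf"],w("wrist",r["location"]).round(4))
E
```

```text
2.2 [0.44478373 0.12020364 0.19147669] [-0.00468665  0.14728967  0.98908151 -0.00124695] [ 1.18193356e-01 -1.14652481e-01 -1.88010995e-01  1.50713708e+00
  5.80345726e-05  4.13851558e-01] [-0.11292944  0.2844519   0.07721026]
dial_axis 0.78 [0.4893 0.1126 0.0718]
dial_knob 0.83 [0.5015 0.1153 0.0713]
stilt_sample 0.89 [0.4267 0.0041 0.056 ]
```

View pics/w2.png

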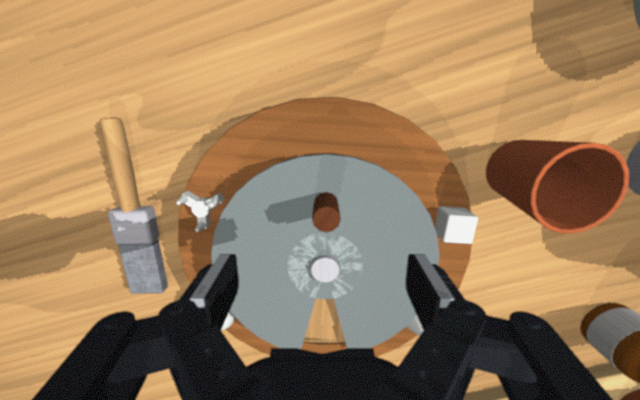

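The wrist view shows the knob's top face at about (327,202), the boss at (324,269), the slot at (324,322) and the stilt at (201,210). The knob sits between the jaws sideways.

```bash
python3 - <<'E'
from h import *
f=lambda u,v,z:pix_plane("wrist",u,v,z).round(4)
a=f(324.5,269,.069);print(a)
for q in (f(327,202,.104),f(326,230,.066),f(201,210,.05),f(324,330,.064)):
    d=q-a;print(q,np.hypot(*d[:2]),np.degrees(np.arctan2(d[1],d[0])))
K,R,t=cam("wrist");print(-R.T@t)
# predicted knob with top-view estimate
for p in((.4469,.1202,.104),(.5087,.1012,.069)):
    q=K@(R@np.array(p)+t);print(q[:2]/q[2])
E
```

```text
[0.522  0.1034 0.069 ]
[0.4442 0.1283 0.104 ] 0.08168751434582892 162.25265624643495
[0.4838 0.1163 0.066 ] 0.040319350193176486 161.3403629974535
[0.4352 0.0038 0.05  ] 0.1321151013321339 -131.07169277460233
[0.5972 0.0804 0.064 ] 0.07863866733357064 -17.0063075911871
[0.37028267 0.14604255 0.31740541]
[318.05613194 208.01168258]
[318.39500687 258.07837003]
```

```bash
python3 - <<'E'
from h import *
s=manip.get_obs();print(s["t"],s["position"],s["eef_rot"])
K,R,t=cam("wrist")
p,d=manip.snapshot("wrist");im=p[:,:,::-1].copy()
for P in((.4469,.1202,.104),(.5087,.1012,.069),(.4469,.1202,.064)):
    q=K@(R@np.array(P)+t);q=q[:2]/q[2];print(q);cv2.circle(im,tuple(int(x) for x in q),3,(0,0,255),-1)
cv2.imwrite("pics/w3.png",cv2.resize(im[130:330,160:480],None,fx=2,fy=2))
# knob top from depth
v,u=np.mgrid[0:400,0:640];X=np.stack([(u-K[0,2])/K[0,0]*d,(v-K[1,2])/K[1,1]*d,d],-1)
W=(X-t)@R
m=(d>0)&(np.hypot(W[...,0]-.5087,W[...,1]-.1012)<.1)&(W[...,2]>.08)&(W[...,2]<.115)
print(m.sum(),np.median(W[m],0),W[m].min(0),W[m].max(0))
m=(d>0)&(np.hypot(W[...,0]-.5087,W[...,1]-.1012)<.03);print(np.median(W[m],0))
m=(d>0)&(W[...,2]>.096)&(W[...,2]<.115)&(np.hypot(W[...,0]-.4469,W[...,1]-.1202)<.03);print(m.sum(),W[m].mean(0),W[m].min(0),W[m].max(0))
E
```

```text
2.4 [0.44863153 0.1213968  0.19838198] [1.54928788e-03 1.46509964e-01 9.89207882e-01 4.42406609e-04]
[318.05613194 208.01168258]
[318.39500687 258.07837003]
[318.5189279  192.37185126]
774 [0.44618781 0.12345098 0.10522937] [0.43864146 0.11215787 0.08005045] [0.45996172 0.13324007 0.10754165]
[0.50658354 0.10194661 0.06605554]
632 [0.44798848 0.12307873 0.10486856] [0.43865415 0.11215787 0.0962092 ] [0.45996172 0.13324007 0.10754165]
```

View pics/w3.png

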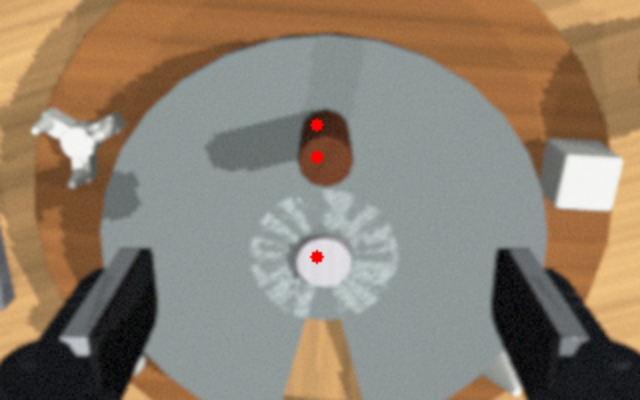

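The red marks agree with the picture: the lighter ellipse is the knob's top, at about (0.448, 0.1225), so it is centred between the jaws. I'll go down and grip.

>>> {"name": "carry_out", "arguments": {
  "deltas": [
    {"tx":0,"ty":0,"tz":3,"wx":0,"wy":0,"wz":0},
    {"tx":0,"ty":0,"tz":3,"wx":0,"wy":0,"wz":0},
    {"tx":0,"ty":0.1,"tz":2,"wx":0,"wy":0,"wz":0},
    {"tx":0,"ty":0,"tz":1.3,"wx":0,"wy":0,"wz":0},
    {"tx":0,"ty":0,"tz":0.5,"wx":0,"wy":0,"wz":0},
    {"tx":0,"ty":0,"tz":0,"wx":0,"wy":0,"wz":0},
    {"tx":0,"ty":0,"tz":0,"wx":0,"wy":0,"wz":0}
  ]
}}

```text
t: 3.15
position: [0.4491, 0.1222, 0.0999]
eef_rot: [0.001, 0.147, 0.989, 0.0]
force: [0.0, -0.2, 0.2]
width: 1.002
```

>>> {"name": "carry_out", "arguments": {
  "deltas": [
    {"tx":0,"ty":0,"tz":0,"wx":0,"wy":0,"wz":0},
    {"tx":0,"ty":0,"tz":0,"wx":0,"wy":0,"wz":0},
    {"tx":0,"ty":0,"tz":0,"wx":0,"wy":0,"wz":0},
    {"tx":0,"ty":0,"tz":0,"wx":0,"wy":0,"wz":0},
    {"tx":0,"ty":0,"tz":0,"wx":0,"wy":0,"wz":0},
    {"tx":0,"ty":0,"tz":0,"wx":0,"wy":0,"wz":0},
    {"tx":0,"ty":0,"tz":0,"wx":0,"wy":0,"wz":0},
    {"tx":0,"ty":0,"tz":0,"wx":0,"wy":0,"wz":0}
  ],
  "claw": 1,
  "squeeze": 20
}}

```text
t: 3.95
position: [0.4482, 0.122, 0.0986]
eef_rot: [0.0, 0.147, 0.989, 0.0]
force: [-0.3, 0.2, 2.7]
width: 0.247
```

>>> {"name": "carry_out", "arguments": {
  "deltas": [
    {"tx":-0.025,"ty":0.45,"tz":0,"wx":0,"wy":0,"wz":4},
    {"tx":-0.025,"ty":0.45,"tz":0,"wx":0,"wy":0,"wz":4},
    {"tx":-0.025,"ty":0.45,"tz":0,"wx":0,"wy":0,"wz":4},
    {"tx":-0.025,"ty":0.45,"tz":0,"wx":0,"wy":0,"wz":4},
    {"tx":-0.025,"ty":0.45,"tz":0,"wx":0,"wy":0,"wz":4},
    {"tx":-0.025,"ty":0.45,"tz":0,"wx":0,"wy":0,"wz":4},
    {"tx":-0.025,"ty":0.45,"tz":0,"wx":0,"wy":0,"wz":4},
    {"tx":-0.025,"ty":0.45,"tz":0,"wx":0,"wy":0,"wz":4},
    {"tx":-0.025,"ty":0.45,"tz":0,"wx":0,"wy":0,"wz":4},
    {"tx":0,"ty":0,"tz":0,"wx":0,"wy":0,"wz":0}
  ]
}}

```text
t: 4.95
position: [0.4718, 0.1555, 0.0986]
eef_rot: [-0.0, 0.445, 0.896, 0.001]
force: [-0.4, 2.8, 3.1]
width: 0.251
```

>>> {"name": "carry_out", "arguments": {
  "deltas": [
    {"tx":-0.025,"ty":0.45,"tz":0,"wx":0,"wy":0,"wz":4},
    {"tx":-0.025,"ty":0.45,"tz":0,"wx":0,"wy":0,"wz":4},
    {"tx":-0.025,"ty":0.45,"tz":0,"wx":0,"wy":0,"wz":4},
    {"tx":-0.025,"ty":0.45,"tz":0,"wx":0,"wy":0,"wz":4},
    {"tx":-0.025,"ty":0.45,"tz":0,"wx":0,"wy":0,"wz":4},
    {"tx":-0.025,"ty":0.45,"tz":0,"wx":0,"wy":0,"wz":4},
    {"tx":-0.025,"ty":0.45,"tz":0,"wx":0,"wy":0,"wz":4},
    {"tx":-0.025,"ty":0.45,"tz":0,"wx":0,"wy":0,"wz":4},
    {"tx":-0.025,"ty":0.45,"tz":0,"wx":0,"wy":0,"wz":4},
    {"tx":0,"ty":0,"tz":0,"wx":0,"wy":0,"wz":0}
  ]
}}

```text
t: 5.95
position: [0.5106, 0.1686, 0.0986]
eef_rot: [-0.001, 0.7, 0.715, 0.003]
force: [1.4, 7.0, 0.6]
width: 0.251
```

>>> {"name": "carry_out", "arguments": {
  "deltas": [
    {"tx":-0.05,"ty":0.48,"tz":0,"wx":0,"wy":0,"wz":4.3},
    {"tx":-0.05,"ty":0.48,"tz":0,"wx":0,"wy":0,"wz":4.3},
    {"tx":-0.05,"ty":0.48,"tz":0,"wx":0,"wy":0,"wz":4.3},
    {"tx":-0.05,"ty":0.48,"tz":0,"wx":0,"wy":0,"wz":4.3},
    {"tx":-0.05,"ty":0.48,"tz":0,"wx":0,"wy":0,"wz":4.3},
    {"tx":-0.05,"ty":0.48,"tz":0,"wx":0,"wy":0,"wz":4.3},
    {"tx":-0.05,"ty":0.48,"tz":0,"wx":0,"wy":0,"wz":4.3},
    {"tx":-0.05,"ty":0.48,"tz":0,"wx":0,"wy":0,"wz":4.3},
    {"tx":-0.05,"ty":0.48,"tz":0,"wx":0,"wy":0,"wz":4.3},
    {"tx":0,"ty":0,"tz":0,"wx":0,"wy":0,"wz":0}
  ]
}}

```text
t: 6.95
position: [0.5526, 0.1543, 0.0987]
eef_rot: [-0.002, 0.897, 0.442, 0.006]
force: [7.9, 10.6, -4.5]
width: 0.253
```

```bash
python3 - <<'E'
from h import *
s=manip.get_obs();print(s["t"],s["position"],s["eef_rot"],s["joint_pos"],s["force"])
d=s["position"][:2]-np.array([.5087,.1015]);print(np.hypot(*d),np.degrees(np.arctan2(d[1],d[0])))
save("side","pics/side2.png")
E
```

```text
6.95 [0.55262957 0.15429261 0.09870969] [-0.00244208  0.89678491  0.44242581  0.00550078] [ 0.15133357  0.18687172 -0.06350563  1.31140736  0.00798021  2.37634066] [ 7.88434821 10.55284199 -4.53991799]
0.06867944857893864 50.23561655016143
```

View pics/side2.png

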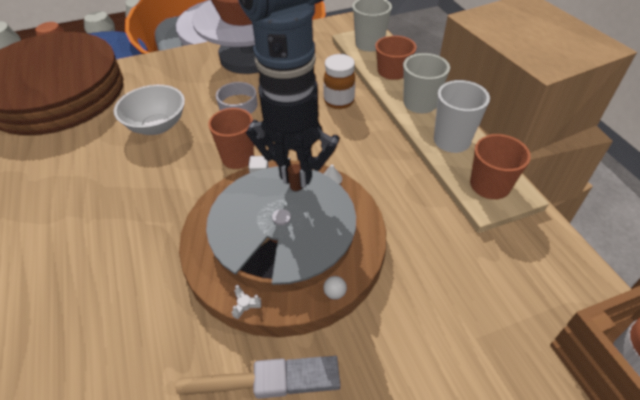

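The side view shows the slot at (262,258) in line with the stilt at (245,301). I'll take out the radial preload, open, and rise.

>>> {"name": "carry_out", "arguments": {
  "deltas": [
    {"tx":-0.15,"ty":0,"tz":0,"wx":0,"wy":0,"wz":0},
    {"tx":-0.1,"ty":0,"tz":0,"wx":0,"wy":0,"wz":0},
    {"tx":0,"ty":0,"tz":0,"wx":0,"wy":0,"wz":0}
  ]
}}

```text
t: 7.3
position: [0.5523, 0.154, 0.0988]
eef_rot: [-0.003, 0.896, 0.444, 0.008]
force: [11.5, 15.6, -7.3]
width: 0.248
```

>>> {"name": "carry_out", "arguments": {
  "deltas": [
    {"tx":0,"ty":0,"tz":0,"wx":0,"wy":0,"wz":0},
    {"tx":0,"ty":0,"tz":0,"wx":0,"wy":0,"wz":0},
    {"tx":0,"ty":0,"tz":0,"wx":0,"wy":0,"wz":0},
    {"tx":0,"ty":0,"tz":0,"wx":0,"wy":0,"wz":0},
    {"tx":0,"ty":0,"tz":0,"wx":0,"wy":0,"wz":0},
    {"tx":0,"ty":0,"tz":0,"wx":0,"wy":0,"wz":0},
    {"tx":0,"ty":0,"tz":0,"wx":0,"wy":0,"wz":0},
    {"tx":0,"ty":0,"tz":0,"wx":0,"wy":0,"wz":0}
  ],
  "claw": -1
}}

```text
t: 8.1
position: [0.5475, 0.1485, 0.0983]
eef_rot: [0.0, 0.897, 0.442, -0.0]
force: [-0.2, 0.3, -0.8]
width: 0.995
```

>>> {"name": "carry_out", "arguments": {
  "deltas": [
    {"tx":0,"ty":0,"tz":-2,"wx":0,"wy":0,"wz":0},
    {"tx":0,"ty":0,"tz":-3,"wx":0,"wy":0,"wz":0},
    {"tx":0,"ty":0,"tz":-3,"wx":0,"wy":0,"wz":0},
    {"tx":0,"ty":0,"tz":-3,"wx":0,"wy":0,"wz":0},
    {"tx":0,"ty":0,"tz":-2,"wx":0,"wy":0,"wz":0},
    {"tx":0,"ty":0,"tz":0,"wx":0,"wy":0,"wz":0},
    {"tx":0,"ty":0,"tz":0,"wx":0,"wy":0,"wz":0},
    {"tx":0,"ty":0,"tz":0,"wx":0,"wy":0,"wz":0}
  ]
}}

```text
t: 8.9
position: [0.5467, 0.1484, 0.2262]
eef_rot: [-0.0, 0.897, 0.442, -0.002]
force: [0.3, 0.2, 0.2]
width: 1.003
```

```bash
python3 - <<'E'
from h import *
s=manip.get_obs();print(s["t"],s["position"],s["force"],s["width"])
a,_=save("side","pics/s3.png")
for r in manip.spot_in("side","dial_knob")[:1]:print(w("side",r["location"]))
b,_=manip.snapshot("side");print("diff",np.abs(a.astype(int)-b)[150:340,170:400].mean(),np.abs(a.astype(int)-b)[0:140,330:600].mean())
x=cv2.imread("pics/s3.png");y=save("top","pics/t3.png")and cv2.imread("pics/t3.png")
cv2.imwrite("pics/both.png",np.hstack([cv2.resize(x[130:350,160:410],(390,343)),cv2.resize(y[110:330,190:440],(390,343))]))
E
```

```text
8.9 [0.54666991 0.14844804 0.22624492] [0.33920924 0.17254633 0.16571221] 1.0030610784425538
[0.51677146 0.09494379 0.06082311]
diff 0.6767200610221206 0.7273809523809524
```

View pics/both.png

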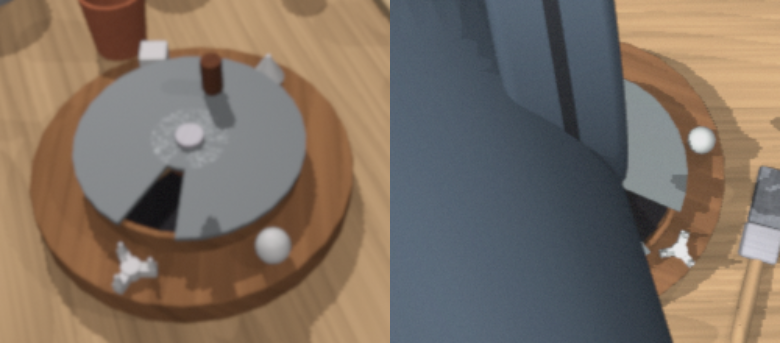

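The crops show the side view with the slot's rim corners at crop (125,222) and (177,237), and the stilt at (133,267), maybe a little off the middle. Now the angles.

```bash
python3 - <<'E'
from h import *
def f(x,y,z):return pix_plane("side",160+x*250/390,130+y*220/343,z)[:2]
b=f(188,132,.069);print("boss",b)
for A in(b,np.array([.5087,.1012])):
  for n,q in dict(c1=f(125,220,.064),c2=f(177,236,.064),c1b=f(125,222,.06),knob=f(211,60,.104),knobbase=f(212,90,.064),stilt=f(133,266,.045),ball=f(273,245,.047)).items():
    d=q-A;print(n,np.hypot(*d).round(4),np.degrees(np.arctan2(d[1],d[0])).round(1))
E
```

```text
boss [0.51289217 0.10332802]
c1 0.1041 -138.7
c2 0.1082 -112.7
c1b 0.1039 -139.2
knob 0.0625 49.3
knobbase 0.0608 50.0
stilt 0.1317 -129.0
ball 0.132 -75.4
c1 0.0996 -138.0
c2 0.1047 -111.0
c1b 0.0993 -138.5
knob 0.0669 47.8
knobbase 0.0651 48.4
stilt 0.1275 -128.1
ball 0.1311 -73.4
```

```bash
python3 -c "
from station import manip
print(manip.close_job())"
```

```text
the job is handed in; nothing more can be done
None
```

I gripped the knob and turned the cover about 112° clockwise, the shorter way, until the slot lay over the three-armed stilt's compartment. Then I let go, raised the arm to about 0.23 m, and handed the job in at about 9 s of the 32 s allowed.

**Last checks:**
- **Slot position:** from the side view the stilt lies at about -129°. The slot's middle came out at about -130.5° from the knob but -125.5° from its rim corners. The two disagree by about 5°, but both put the stilt within 4° of the slot's middle, and about 11° is allowed.
- **Cover at rest:** two side pictures taken about 0.1 s apart showed only noise-level change, so the cover looked still.
- **Robot clear:** the gripper was fully open and the measured force was near zero (about 0.4 N).
- **Top view:** the arm hid most of the cover, so it could not confirm the slot position.

**Forces and refused moves:** the radial load at the knob read about 20 N just before I let go, against a 120 N wrist limit. My first two move calls were refused because their rows did not give all six numbers; nothing moved.

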